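# Lock the drain tablets away in the under-sink caddy

## Robot

A 7-joint arm with a two-finger parallel gripper is mounted at the origin on the work surface. World frame = base frame: x ahead of the robot, y to its left, z up, the work surface at z = 0. Lengths are in m, angles in degrees, forces in N, time in s.
With the tool pointing down it reaches from about 0.4 to 0.85 m from the base axis. Payload 10.4 kg.
Tool frame: the origin (TCP) lies midway between the tips of the shut fingers; the grasp point (between the pads) lies 19 mm behind it; z points along the fingers, y is the direction in which the jaws open and shut (so a half turn about z gives the same grasp; the last joint's range is limited). The gripper opens to 87 mm and grips with 3 to 60 N. Pads are 19 mm wide; open, the fingers measure 117 mm over their backs; the gripper's body (75 mm by 190 mm) begins 51 mm behind the grasp point.
Start: joints at [-65.638, 19.034, -3.707, 83.658, 1.238, 77.344, -5.071], TCP at [0.271, 0.563, 0.223] pointing down, gripper open.
Joint ranges: [-148.97, 148.97], [-28.65, 121.19], [-84.17, 76.75], [9.2, 138.47], [-72.65, 252.65], [3.7, 117.97], [-149.18, 149.18]. Speed limits (degrees/s): [127.2, 127.2, 159.86, 159.86, 180, 180, 180].

## Interface

Orientations are given as a 3x3 rotation matrix whose columns are the frame's x, y, z axes.
In Python, from station import * gives the robot as it stands. Calls block until the motion is done:
- move_pose(position, orientation): joint-space move of the TCP to a pose.
- move_l(position, attitude=None, v=0.15, f_stop=None): straight line of the TCP; attitude=None keeps the orientation; v is the mean speed in m/s. With f_stop (N) it stops when the force on the tool has changed by that much, and returns True; else False.
- move_joints(angles): joint-space move.
- command_gripper(opening, squeeze=None): opening from 0.0 (shut) to 1.0 (fully open); squeeze is the grip in N (None keeps the last); returns when the fingers have stopped.
- hold(seconds).
- ik(position, orientation): joint angles nearest the present ones, or None.
- get_obs(): the state.
- grab_frame(name): name is "scene" or "side" or "wrist"; returns a dict with "img" (480x640x3 uint8, red, green, blue), "K" (3x3 intrinsics, pixels), "camera_from_world" (4x4, takes a point from world to camera coordinates). Camera axes: x right, y up, looking along -z (the intrinsics and any distortion apply to the point x, -y, -z); pixel columns grow to the right and rows downward; lengths in m; the calibration is good to about 2 mm. A picture is of the moment at which its call begins. There is no depth.
A pose or a line that the arm cannot do raises MotionError and nothing moves.
- close_job(): hands the job in, once; it reports no verdict.
The state is a dict: "clock": time; "joints": joint angles; "qvel": joint speeds; "joint_torque": joint torques, N m; "tcp_pos": TCP position; "tool_rot": TCP orientation; "wrist_force": force on the tool from outside, world axes, zero at the start; "wrist_torque": the same for the moment, N m; "opening": opening from 0.0 (shut) to 1.0 (fully open).
Only numpy, scipy, OpenCV 4.12 (cv2) and the standard library are available. Lean on these libraries where they do the work, as an engineer would, in place of code of your own. Each camera call takes 0.05 s, during which the arm holds its last target.

## Task

Put all the orange tubs of drain tablets away inside the grey caddy's covered compartment: slide the white door open, set the tubs in on the compartment's floor (none on top of another) and slide the door fully shut over them. Only once the door is shut, do up its red child lock: press the knob fully in first, then turn it clockwise until it stops. Leave the bucket, pot, torch and funnel undisturbed.

Things in the scene. Friction and masses are not known exactly. Their poses are not given: they have to be found in the camera images.
- caddy: the grey plastic caddy, fixed, 132 mm (its x) by 376 mm (its y: -93 to 283 mm), walls 62 mm high and 6 to 8 mm thick; guide channels on the long sides reach 73 mm high and 72 mm out in x. Origin: on the plywood under the middle of the covered compartment; z up. Beyond a solid partition (y 85 to 115 mm) is an open tray with a sponge, not the compartment; the open door covers this tray
- compartment (a point): middle of the covered compartment's floor, 5 mm above the plywood; the compartment is 120 mm (x within +-60 mm of it) by 170 mm (y within +-85 mm), open above to the door's underside 58 mm higher. Axes as the caddy's
- door (a joint): travel of the white sliding door (128 mm wide, 211 mm long, 5 mm thick, top face 68 mm above the plywood) along the caddy's +y, in m: 0 = fully shut, 0.178 = fully open (compartment all uncovered); starts shut or up to 30 mm open. About 2 N of friction, stays where it is left
- door_grip (a point): grip point on the door's blue upright fin, moving with the door: the fin is 12 mm thick (caddy y), 50 mm wide (caddy x) and stands 30 mm above the door's top face; the point lies in its middle, 20 mm above that face (88 mm above the plywood), at y = -45 mm in the caddy's frame when shut. Axes as the caddy's
- lock_push (a joint): how far the red lock knob has been pressed straight down into the door, in m: 0 = out, 0.006 = fully in. It takes about 6 N and stays where it is left (no spring)
- lock_turn (a joint): how far the lock knob has been turned clockwise seen from above, in rad: starts at 0 to 0.2, hard stop at 3.14 (half a turn). About 0.06 N m of friction, stays where it is left
- lock_grip (a point): grip point on the red lock knob at the door's +y end (143 mm in +y from the fin, mid-width; vertical axis): a disc 40 mm across, 6 mm thick, carrying an upright bar 12 mm thick, 44 mm long, 28 mm high. Point on the axis, 8 mm below the bar's top, 20 mm above the disc (103 mm above the plywood, knob out). x runs along the bar (white mark at +x end), y across, z up; turns with the knob
- tub0: an orange square tub of drain tablets, 40 x 40 mm, 34 mm tall, with a white round cap (32 mm across, 8 mm high) on top, 42 mm in all, about 80 g, sealed; it starts upright on the plywood. Origin: centre of its underside, z towards the cap, x and y across the flat sides. None if absent (two to four tubs are present)
- tub1: an orange square tub of drain tablets, 40 x 40 mm, 34 mm tall, with a white round cap (32 mm across, 8 mm high) on top, 42 mm in all, about 80 g, sealed; it starts upright on the plywood. Origin: centre of its underside, z towards the cap, x and y across the flat sides. None if absent (two to four tubs are present)
- tub2: an orange square tub of drain tablets, 40 x 40 mm, 34 mm tall, with a white round cap (32 mm across, 8 mm high) on top, 42 mm in all, about 80 g, sealed; it starts upright on the plywood. Origin: centre of its underside, z towards the cap, x and y across the flat sides. None if absent (two to four tubs are present)
- tub3: an orange square tub of drain tablets, 40 x 40 mm, 34 mm tall, with a white round cap (32 mm across, 8 mm high) on top, 42 mm in all, about 80 g, sealed; it starts upright on the plywood. Origin: centre of its underside, z towards the cap, x and y across the flat sides. None if absent (two to four tubs are present)
- bucket: bystander: yellow plastic bucket, 220 mm across the rim, 200 mm high, loose. Origin: centre of its underside
- pot: bystander: white ceramic pot, 100 mm across, 100 mm high, loose. Origin: centre of its underside
- torch: bystander: aluminium torch with a toggle switch, stood on its lens, 54 mm across at the foot, 145 mm high, loose. Origin: centre of its underside
- funnel: bystander: blue plastic funnel, stood on its mouth, 110 mm across, 105 mm high, loose. Origin: centre of its underside
Things that resemble listed ones, but are neither listed nor needed, are in the scene too. What is shaped like the tub1 but green or turquoise is not meant.

How it is judged (in metres and radians):
On the way, in this order (a step that is already met when the one before it is completed fails the run):
1. every tub present is in the covered compartment (x of tub0 in the frame of caddy between -0.064 and 0.064 m and y of tub0 in the frame of caddy between -0.088 and 0.088 m and z of tub0 in the frame of caddy between 0 and 0.052 m and x of tub1 in the frame of caddy between -0.064 and 0.064 m and y of tub1 in the frame of caddy between -0.088 and 0.088 m and z of tub1 in the frame of caddy between 0 and 0.052 m and x of tub2 in the frame of caddy between -0.064 and 0.064 m and y of tub2 in the frame of caddy between -0.088 and 0.088 m and z of tub2 in the frame of caddy between 0 and 0.052 m and x of tub3 in the frame of caddy between -0.064 and 0.064 m and y of tub3 in the frame of caddy between -0.088 and 0.088 m and z of tub3 in the frame of caddy between 0 and 0.052 m), for 0.2 s.
2. the door is fully shut over them (value of joint door below 0.005 m), for 0.2 s.
3. the lock knob is pressed fully in (value of joint door below 0.005 m and value of joint lock_push above 0.0045 m), for 0.2 s.
4. the lock knob is turned clockwise to its stop (all of step 3 and value of joint lock_turn above 2.85 rad), for 0.2 s.
At the end, for the whole second after the job is handed in: every tub present lies on the floor of the covered compartment, at rest; the door is within 5 mm of fully shut; the lock knob is in by more than 4.5 of its 6 mm and turned beyond 2.85 of its 3.14 rad (all of step 1 and all of step 4 and linear speed of each of tub0, tub1, tub2, tub3 below 0.02 m/s); the robot touches nothing.
It fails at once if the lock knob is pressed in while the door is not shut (value of joint lock_push above 0.003 m and value of joint door above 0.012 m).
It fails at once if the lock knob is turned before it is pressed in (value of joint lock_turn above 0.7 rad and value of joint lock_push below 0.003 m).
It fails at once if the bucket, pot, torch or funnel is shifted by more than 30 mm or tipped (distance of any of bucket, pot, torch, funnel from where it was at the start of the episode above 0.03 m or angle between any of bucket, pot, torch, funnel's own z axis and vertical above 0.35 rad).
Of tub0, tub1, tub2, tub3 only 2 to 4 are there at a start; the rules pass over those that are not, and their reading is None.
At some moment in a run one of tub0, tub1, tub2, tub3 may be knocked a few centimetres aside while the robot is not near it.
Once in a run the grip may slacken for a moment while it holds something.
It also fails if it takes over 210 s, if anything falls off the work surface, if the arm or the gripper's body presses on something with over 40 N, if the wrist force passes 120 N, or if a joint passes its speed limit or range.

## Working session

There is one attempt and no reset: what is moved stays moved. The work goes in short steps, each a Python script; the robot and the scene stay as the last script left them, time stands still between calls to the robot, and variables do not carry over. Pictures are saved under pics/ and viewed, and the job is handed in when it is done.

```bash
ls; mkdir -p pics
python3 - <<'E'
from station import *
import cv2
o=get_obs(); print(o['clock'],o['tcp_pos'],o['opening'])
for n in ("scene","side","wrist"):
    f=grab_frame(n); cv2.imwrite(f"pics/{n}0.png",f["img"][:,:,::-1]); print(n,f["K"].tolist(),f["camera_from_world"].round(4).tolist(),[k for k in f])
E
```

```text
pics
0.0 [0.27046657 0.56298699 0.22172121] 1.0022832552946337
scene [[597.6469564476323, 0.0, 316.26407401537676], [0.0, 597.6469564476323, 242.03425194591807], [0.0, 0.0, 1.0]] [[-0.6266, 0.7793, -0.0072, 0.3389], [-0.5973, -0.4742, 0.6468, 0.2559], [0.5007, 0.4096, 0.7626, -1.7799], [0.0, 0.0, 0.0, 1.0]] ['img', 'K', 'camera_from_world']
side [[584.977050351371, 0.0, 316.1585866223213], [0.0, 584.977050351371, 234.25992643481896], [0.0, 0.0, 1.0]] [[0.757, -0.6532, 0.0177, -0.3955], [0.4093, 0.4952, 0.7663, -0.3044], [-0.5093, -0.5728, 0.6422, -1.2972], [0.0, 0.0, 0.0, 1.0]] ['img', 'K', 'camera_from_world']
wrist [[342.2779352977245, 0.0, 322.54225611470497], [0.0, 342.2779352977245, 236.12220960183927], [0.0, 0.0, 1.0]] [[0.4332, 0.9013, -0.0021, -0.6244], [-0.8687, 0.4169, -0.2675, 0.0315], [-0.2402, 0.1177, 0.9636, -0.3897], [0.0, 0.0, 0.0, 1.0]] ['img', 'K', 'camera_from_world']
```

View pics/scene0.png

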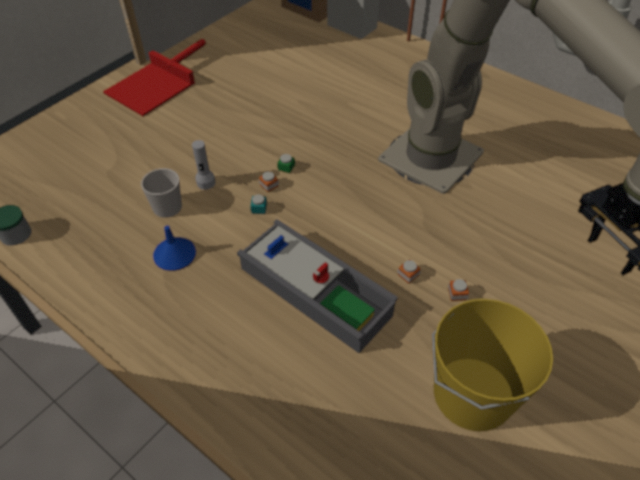

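View pics/side0.png

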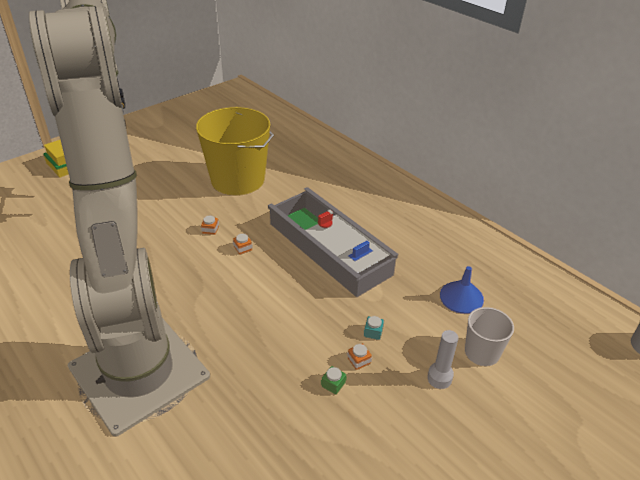

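View pics/wrist0.png

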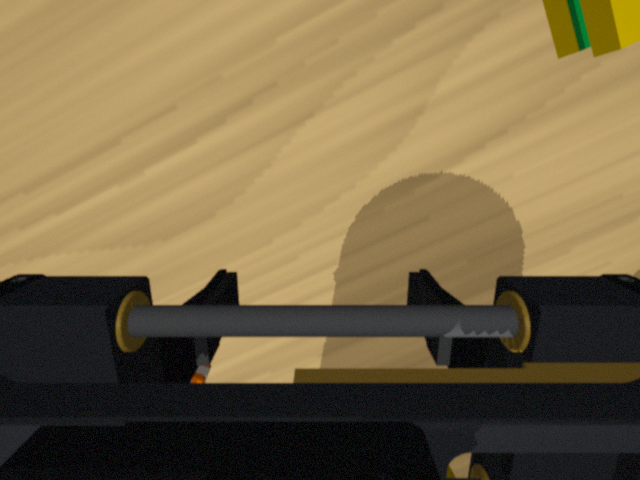

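Three orange tubs: scene pixels (269,180), (409,271), (458,289). The green one (286,163) and the turquoise one (259,204) are look-alikes and excluded by colour. I'll check this in enlarged crops.

Run:
```python
import cv2,numpy as np
s=cv2.imread("pics/scene0.png"); d=cv2.imread("pics/side0.png")
a=cv2.resize(s[140:230,230:330],(400,360),interpolation=cv2.INTER_CUBIC)
b=cv2.resize(s[245:315,390:490],(400,280),interpolation=cv2.INTER_CUBIC)
c=cv2.resize(d[305:405,310:410],(400,300),interpolation=cv2.INTER_CUBIC)
e=cv2.resize(d[200:270,190:290],(400,280),interpolation=cv2.INTER_CUBIC)
top=np.hstack([a[:300],c]);bot=np.hstack([b,e]); cv2.imwrite("pics/crop0.png",np.vstack([top,bot]))
f=cv2.resize(s[215:350,230:400],(680,540),interpolation=cv2.INTER_CUBIC);cv2.imwrite("pics/crop1.png",f)
f=cv2.resize(d[185:295,260:400],(700,550),interpolation=cv2.INTER_CUBIC);cv2.imwrite("pics/crop2.png",f)
for n,i in(("scene",s),("side",d)):
    h=cv2.cvtColor(i,cv2.COLOR_BGR2HSV)
    for cn,lo,hi in(("orange",(5,150,90),(14,255,255)),("red",(0,170,80),(4,255,255)),("blue",(105,150,50),(130,255,255)),("white",(0,0,150),(180,50,255))):
        m=cv2.inRange(h,lo,hi); k,l,st,ce=cv2.connectedComponentsWithStats(m)
        print(n,cn,[(st[j][:5].tolist(),ce[j].round(1).tolist()) for j in range(1,k) if 12<st[j][4]<3000][:14])
```

```text
scene orange [([171, 43, 24, 16, 24], [182.5, 50.4]), ([259, 176, 13, 10, 36], [264.6, 181.0]), ([399, 265, 16, 12, 57], [406.2, 271.6]), ([450, 281, 19, 14, 83], [458.4, 290.6])]
scene red [([104, 40, 101, 75, 2967], [153.1, 82.4]), ([319, 264, 8, 8, 32], [322.5, 267.5]), ([318, 274, 10, 8, 41], [323.4, 278.3])]
scene blue [([154, 227, 41, 43, 1031], [173.7, 252.5]), ([266, 237, 21, 21, 196], [275.5, 247.0])]
scene white []
side orange [([201, 218, 17, 10, 74], [209.6, 224.0]), ([202, 232, 14, 3, 22], [208.0, 232.7]), ([233, 237, 18, 11, 83], [242.0, 242.7]), ([238, 249, 14, 5, 24], [244.9, 251.2]), ([348, 348, 24, 15, 131], [358.9, 356.0]), ([350, 361, 20, 9, 28], [359.0, 365.4])]
side red [([318, 212, 15, 15, 168], [325.1, 219.4])]
side blue [([354, 241, 15, 9, 40], [361.4, 244.8]), ([352, 248, 20, 12, 42], [361.5, 254.6]), ([464, 282, 19, 31, 176], [475.4, 298.3])]
side white [([61, 0, 4, 8, 22], [62.3, 3.1]), ([82, 0, 28, 45, 312], [99.9, 17.7]), ([102, 0, 6, 11, 28], [104.6, 3.8]), ([463, 0, 44, 14, 318], [490.2, 4.2]), ([46, 7, 55, 40, 1565], [71.8, 26.6]), ([30, 11, 10, 39, 195], [34.1, 28.9]), ([37, 11, 13, 41, 233], [42.3, 28.6]), ([210, 58, 13, 28, 167], [217.5, 74.8]), ([97, 89, 33, 92, 651], [112.2, 138.4]), ([20, 93, 5, 6, 14], [22.1, 95.7]), ([254, 135, 20, 12, 30], [265.0, 142.0]), ([103, 182, 31, 54, 645], [124.9, 203.3]), ([305, 215, 63, 41, 1118], [337.9, 236.7]), ([204, 216, 11, 7, 61], [209.0, 218.8])]
```

View pics/crop0.png

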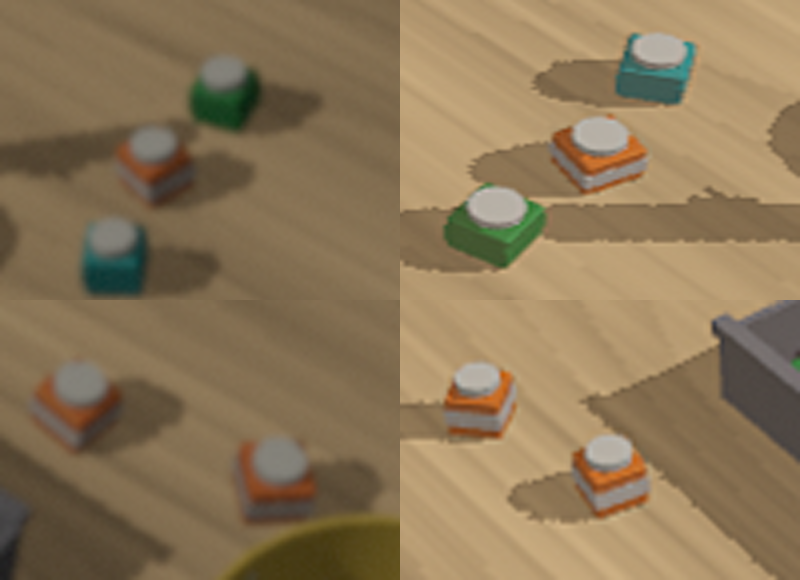

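View pics/crop1.png

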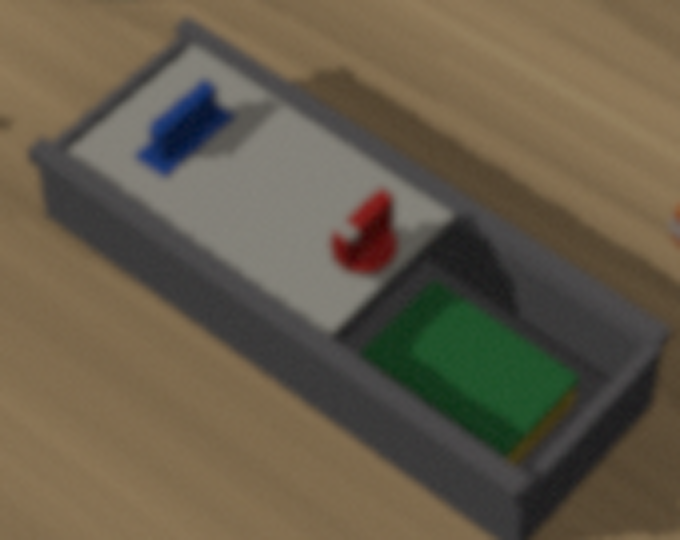

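View pics/crop2.png

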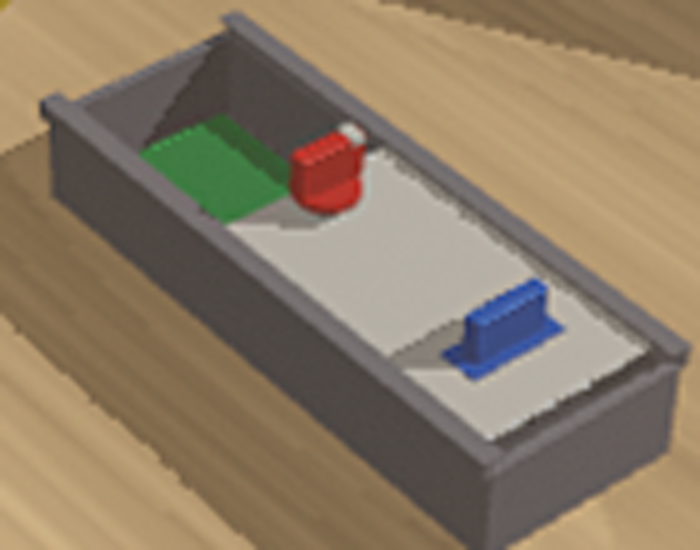

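```bash
cat > h.py <<'E'
from station import *
import numpy as np, cv2
def ray(f,u,v):
    K=f["K"];T=np.array(f["camera_from_world"]);R=T[:3,:3];t=T[:3,3]
    d=np.array([(u-K[0][2])/K[0][0],-(v-K[1][2])/K[1][1],-1.0])
    return -R.T@t, R.T@d
def onplane(f,u,v,z):
    c,d=ray(f,u,v); return c+d*(z-c[2])/d[2]
def proj(f,p):
    T=np.array(f["camera_from_world"]);q=T[:3,:3]@np.array(p)+T[:3,3]
    K=f["K"];return np.array([K[0][2]+K[0][0]*q[0]/-q[2],K[1][2]+K[1][1]*-q[1]/-q[2]])
def down(yaw):  # jaw (tool y) direction = yaw in world deg
    a=np.radians(yaw); y=np.array([np.cos(a),np.sin(a),0]); z=np.array([0,0,-1.]); x=np.cross(y,z)
    return np.stack([x,y,z],1)
def snap(name,file):
    f=grab_frame(name); cv2.imwrite(f"pics/{file}.png",f["img"][:,:,::-1]); return f
E
python3 - <<'E'
from h import *
import time
s=grab_frame("scene");d=grab_frame("side")
def pr(l,a,b,z):
    p=onplane(s,*a,z);q=onplane(d,*b,z);print(l,p[:2].round(4),q[:2].round(4),((p+q)/2)[:2].round(4))
pr("c1",(277.5,221.2),(397,254),.073) if 0 else None
# corners
cs=[onplane(s,*a,.073)[:2].round(3).tolist() for a in((277.5,221.2),(240,252),(395,297),(360.5,336))]
cd=[onplane(d,*a,.073)[:2].round(3).tolist() for a in((306,188),(270,205.6),(397,254),(358,276))]
print(cs,cd)
pr("capA",(268.5,176.2),(360,349.7),.042)
pr("capB",(410,266),(242,238.2),.042)
pr("capC",(459.8,285.5),(209.5,219.5),.042)
# fin top ends, scene crop: (207,88),(157,130)?; side: (545,285),(470,325)
pr("finR",(230+210/4,215+85/4),(260+468/5,185+322/5),.098)
pr("finL",(230+153/4,215+128/4),(260+545/5,185+285/5),.098)
E
```

```text
[[0.527, -0.136], [0.66, -0.141], [0.537, 0.228], [0.669, 0.227]] [[0.672, 0.221], [0.539, 0.22], [0.665, -0.151], [0.532, -0.145]]
capA [ 0.3949 -0.288 ] [ 0.3952 -0.2958] [ 0.3951 -0.2919]
capB [0.4173 0.1947] [0.4152 0.1849] [0.4162 0.1898]
capC [0.3933 0.3194] [0.392  0.3097] [0.3926 0.3145]
finR [ 0.5732 -0.0782] [ 0.5709 -0.0859] [ 0.572  -0.0821]
finL [ 0.6201 -0.0827] [ 0.6211 -0.0904] [ 0.6206 -0.0865]
```

Run:
```python
from h import *
o=get_obs(); f=grab_frame("wrist");s=grab_frame("scene")
T=f["camera_from_world"];c=-T[:3,:3].T@T[:3,3]; print("cam in tool",o["tool_rot"].T@(c-o["tcp_pos"]),(T[:3,:3]@o["tool_rot"]).round(3).tolist(),proj(f,o["tcp_pos"]))
print(onplane(s,491,350,.2)); print(ray(s,0,0)[0])
p=o["tcp_pos"].copy();p[2]=.36
move_l(p,v=.25)
move_pose([.598,-.10,.30],down(90))
o=get_obs();print(o["clock"],o["joints"].round(1))
snap("wrist","w1")
```

```text
cam in tool [ 0.07368607  0.00037168 -0.16074837] [[-0.0, 1.0, 0.001], [0.964, 0.0, 0.267], [0.267, 0.001, -0.964]] [322.13181883 291.0176195 ]
[0.6066781  0.47791459 0.2       ]
[1.25626559 0.58623361 1.19431512]
3.675 [-26.9  17.4  41.3  81.4 -11.4  85.4 104. ]
```

View pics/w1.png

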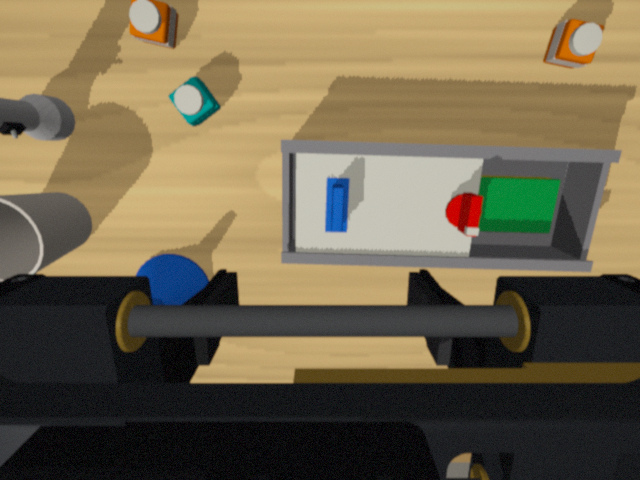

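Wrist view: caddy rail corners at (283,141), (283,263), (619,152), (590,269); blue fin about (338,205); knob (465,212); turquoise decoy (193,100); orange tubs at (152,22) and (576,43).

Run:
```python
from h import *
f=grab_frame("wrist")
im=cv2.imread("pics/w1.png"); cv2.imwrite("pics/w1c.png",cv2.resize(im[130:280,270:630],(800,333),interpolation=cv2.INTER_CUBIC))
cs=[onplane(f,*a,.073)[:2] for a in((282.5,140.5),(282,264),(619.5,151),(591,270))]
print(np.array(cs).round(4).tolist())
t=np.array(cs); print("lens",np.linalg.norm(t[0]-t[1]),np.linalg.norm(t[2]-t[3]),np.linalg.norm(t[0]-t[2]),np.linalg.norm(t[1]-t[3]))
h=cv2.cvtColor(im,cv2.COLOR_BGR2HSV)[130:280,270:]
m=cv2.inRange(h,(105,120,50),(130,255,255));ys,xs=np.nonzero(m);print("blue",xs.min()+270,xs.max()+270,ys.min()+130,ys.max()+130)
```

```text
[[0.524, -0.1425], [0.667, -0.1474], [0.5347, 0.2276], [0.6742, 0.2256]]
lens 0.14312429188753328 0.13955445817625414 0.37021556199275324 0.37309692275999706
blue 326 348 178 231
```

View pics/w1c.png

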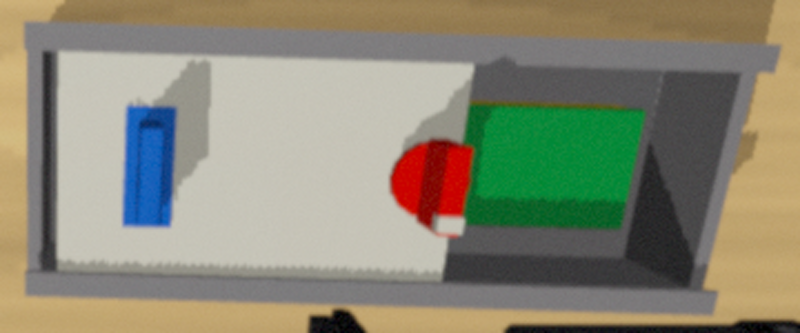

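```bash
cat >> h.py <<'E'
YAW=-1.4
O=np.array([.5977,-.0542])
def cw(x,y,z=None):
    a=np.radians(YAW);c,s=np.cos(a),np.sin(a)
    p=O+np.array([c*x-s*y,s*x+c*y]); return p if z is None else np.array([p[0],p[1],z])
def wc(p):
    a=np.radians(YAW);c,s=np.cos(a),np.sin(a);d=np.array(p)[:2]-O
    return np.array([c*d[0]+s*d[1],-s*d[0]+c*d[1]])
E
python3 - <<'E'
from h import *
f=grab_frame("wrist")
print("plate",wc(onplane(f,337.3,204.8,.07)))
print("knobdisc",wc(onplane(f,270+440/2.222,130+185/2.222,.083)))
print("door end", wc(onplane(f,270+458/2.222,130+165/2.222,.068)))
E
```

```text
plate [-0.00161335 -0.02767992]
knobdisc [0.00192369 0.11892588]
door end [-0.00599061  0.13340384]
```

Run:
```python
from h import *
R=down(90+YAW)
move_pose(cw(0,-.027,.13),R)
print(move_l(cw(0,-.027,.074),v=.1,f_stop=10))
command_gripper(0,25)
o=get_obs();print(o["opening"],o["wrist_force"].round(1),wc(o["tcp_pos"]))
f0=o["wrist_force"]
r=move_l(cw(0,.136,.074),v=.1,f_stop=20)
o=get_obs();print(r,o["opening"],o["wrist_force"].round(1),wc(o["tcp_pos"]),o["clock"])
command_gripper(1)
move_l([*cw(0,.13),.30],v=.25)
move_pose(cw(-.05,.0,.36),R)
snap("wrist","w2");snap("scene","s2");print(get_obs()["clock"])
```

```text
False
0.1336753303218913 [ 0.2 -1.  -0.7] [-1.00305668e-05 -2.72019422e-02]
False 0.1312692279611438 [  7.  -14.7  -3.7] [0.00063143 0.13306455] 8.225
11.4167
```

View pics/w2.png

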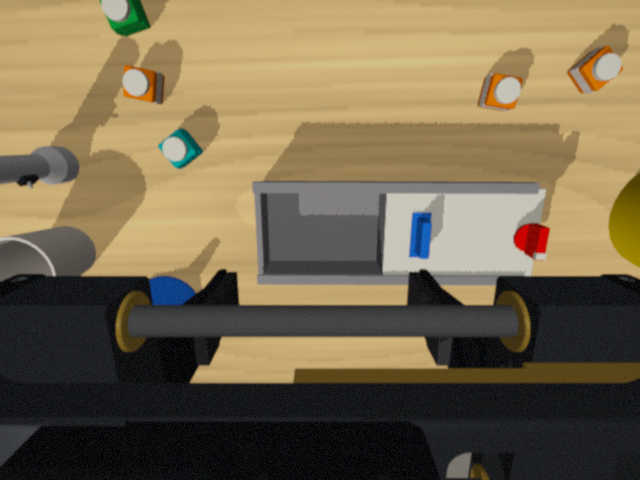

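View pics/s2.png

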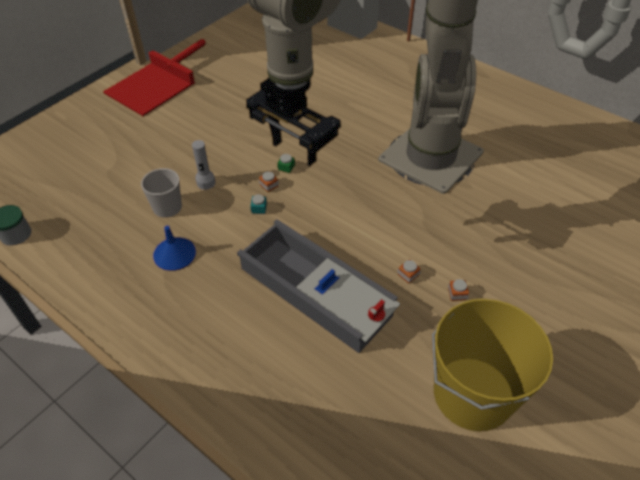

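Door is fully open: fin gripped at caddy y=+133 mm, reached with 15 N against the stop. Orange tubs in the wrist view are at (140,84), (500,92) and (595,70). Now I'll get close views of each.

```bash
cat >> h.py <<'E'
def caps(f,lo=(5,140,80),hi=(16,255,255)):
    h=cv2.cvtColor(f["img"],cv2.COLOR_RGB2HSV)
    return cv2.inRange(h,lo,hi)
E
python3 - <<'E'
from h import *
f=grab_frame("wrist")
P=[onplane(f,*a,.042)[:2] for a in((135,82),(508,91),(607,67))]
print(np.round(P,4).tolist())
R=down(90+YAW)
for i,p in enumerate(P):
    if i==0: q=[p[0]+.06,p[1],.22]
    else: q=[p[0]+.06,p[1],.22]
    q=[q[0],q[1],.26 if i==0 else .27]
    move_pose(q,R); f=snap("wrist",f"t{i}"); print(proj(f,[p[0],p[1],.042]).round(0),get_obs()["clock"])
E
python3 - <<'E'
import cv2,numpy as np
a=[cv2.imread(f"pics/t{i}.png")[60:330,200:460] for i in range(3)]
cv2.imwrite("pics/t.png",np.hstack(a))
E
```

```text
[[0.3946, -0.29], [0.4165, 0.1918], [0.3909, 0.3144]]
[320. 153.] 12.575
[322. 153.] 14.3833
[321. 154.] 15.0
```

View pics/t.png

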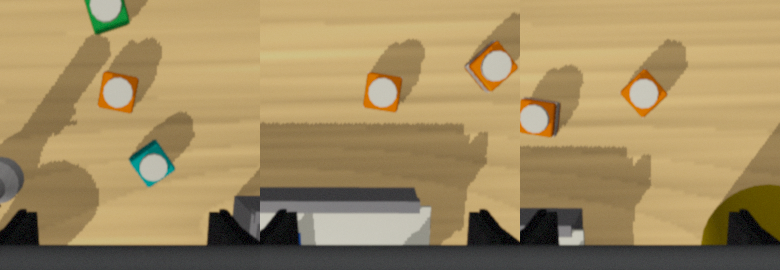

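```bash
cat >> h.py <<'E'
def tub_pose(f,guess):
    """near-nadir wrist view: minAreaRect of the orange hull; returns xy, side yaw (deg, mod 90), size"""
    m=caps(f); u=proj(f,[guess[0],guess[1],.036])
    yy,xx=np.nonzero(m); k=np.hypot(xx-u[0],yy-u[1])<35
    pts=np.stack([xx[k],yy[k]],1).astype(np.float32)
    if len(pts)<30: return None
    b=cv2.boxPoints(cv2.minAreaRect(pts))
    w=np.array([onplane(f,*q,.034)[:2] for q in b]); c=w.mean(0)
    e=w[1]-w[0]; return c,np.degrees(np.arctan2(e[1],e[0]))%90,np.linalg.norm(w[1]-w[0]),np.linalg.norm(w[2]-w[1])
E
python3 - <<'E'
from h import *
P=[[0.3946, -0.29], [0.4165, 0.1918], [0.3909, 0.3144]]
R=down(90+YAW)
for i,p in enumerate(P):
    move_pose([p[0]+.06,p[1],.26],R); f=grab_frame("wrist"); r=tub_pose(f,p); print(i,r[0].round(4),*np.round(r[1:],4),get_obs()["clock"])
E
```

```text
0 [ 0.3937 -0.2923] 76.6082 0.0401 0.0393 17.2167
1 [0.4151 0.1922] 78.8899 0.0401 0.0394 19.025
2 [0.3902 0.3171] 42.2717 0.0402 0.0387 19.6417
```

```bash
cat >> h.py <<'E'
from itertools import product
def pick(guess, avoid=None):
    """look, then grasp; returns (held, pose)"""
    p=np.array(guess); move_pose([p[0]+.06,p[1],.26],down(90+YAW)); f=grab_frame("wrist"); r=tub_pose(f,p)
    if r is None: print("not seen"); return None
    c,t=r[0],r[1]; print("pose",c.round(4),np.round(r[1:],3))
    if np.hypot(*(c-p))>.004 : print("moved vs guess")
    j0=get_obs()["joints"]; best=None
    for y in (t,t+90,t+180,t+270):
        if avoid is not None and abs(((y-avoid+90)%180)-90)<40: continue
        q=ik([c[0],c[1],.10],down(y)); q2=ik([c[0],c[1],.009],down(y))
        if q is None or q2 is None or abs(q[6])>140: continue
        s=np.abs(np.array(q)-j0).max()
        if best is None or s<best[0]: best=(s,y,q)
    print("yaw",best[1],"move",best[0])
    R=down(best[1]); command_gripper(.75)
    move_pose([c[0],c[1],.10],R); 
    hit=move_l([c[0],c[1],.009],v=.1,f_stop=8)
    command_gripper(0,30); o=get_obs(); print("hit",hit,"grip",o["opening"],o["wrist_force"].round(1))
    move_l([c[0],c[1],.17],v=.2); o=get_obs(); print("lift",o["opening"],o["wrist_force"].round(1),o["clock"])
    return o["opening"]>.35
def place(y,x=0.):
    j0=get_obs()["joints"];best=None
    for yy in (YAW,YAW+180):
        q=ik(cw(x,y,.17),down(yy)); q2=ik(cw(x,y,.016),down(yy))
        if q is None or q2 is None or abs(q[6])>145: continue
        s=np.abs(np.array(q)-j0).max()
        if best is None or s<best[0]: best=(s,yy)
    print("place yaw",best)
    R=down(best[1]); move_pose(cw(x,y,.17),R); o=get_obs(); print("over",o["opening"])
    if o["opening"]<.35: print("LOST"); return False
    hit=move_l(cw(x,y,.0155),v=.08,f_stop=6); o=get_obs(); print("down",hit,o["tcp_pos"][2],o["opening"],o["wrist_force"].round(1))
    command_gripper(.62); move_l(cw(x,y,.17),v=.2); print(get_obs()["clock"]); return True
E
python3 - <<'E'
from h import *
if pick([0.3937,-0.2923]):
    place(-.055)
    move_pose(cw(-.07,0,.36),down(90+YAW)); snap("wrist","w3")
E
```

```text
pose [ 0.3938 -0.2923] [7.6868e+01 4.0000e-02 3.9000e-02]
yaw 76.8681204657938 move 19.355110286140437
hit False grip 0.4591776637062585 [-1.4  1.1  2.4]
lift 0.4545374918016311 [ 1.1 -0.  -1. ] 25.8667
place yaw (np.float64(84.36913931259573), -1.4)
over 0.4569066146442347
down False 0.015831549993290474 0.4597781675611178 [ 0.1  0.6 -0.9]
30.7917
```

View pics/w3.png

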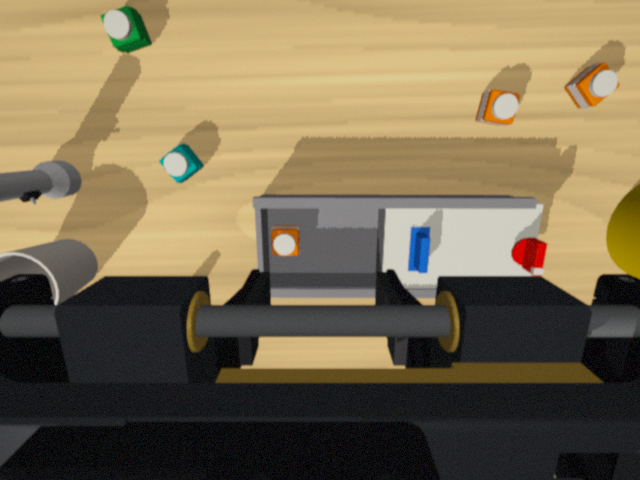

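Tub A stands upright in the compartment at (285,242). The other two orange tubs are unmoved. Next are B and C.

```bash
python3 - <<'E'
from h import *
if pick([0.4151,0.1922]): place(.0)
E
python3 - <<'E'
from h import *
if pick([0.3902,0.3171],avoid=42): place(.055)
move_pose(cw(-.07,0,.36),down(90+YAW)); snap("wrist","w4"); snap("scene","s4");print(get_obs()["clock"])
E
```

```text
pose [0.4151 0.1922] [7.8644e+01 4.0000e-02 3.9000e-02]
yaw 78.64379288233837 move 20.053564087977648
hit False grip 0.45601537408214954 [-1.2 -0.7  3.6]
lift 0.4550122137011628 [-0.1  0.4 -1.3] 36.8417
place yaw (np.float64(55.51111075069053), -1.4)
over 0.4596684936603329
down False 0.015844104883658557 0.45516457478986116 [-0.1 -0.6 -0.7]
41.6833
pose [0.3897 0.317 ] [39.756  0.04   0.04 ]
yaw 129.75649563777117 move 37.782871333325694
hit False grip 0.46058957551674395 [-0.  -0.9  2.3]
lift 0.45946051691422 [ 0.2 -0.2  0.2] 47.1
place yaw (np.float64(69.69478958287664), -1.4)
over 0.45842340601912185
down False 0.015813101398957325 0.4556376287531223 [ 0.  -0.1 -0.9]
52.1167
53.4083
```

View pics/w4.png

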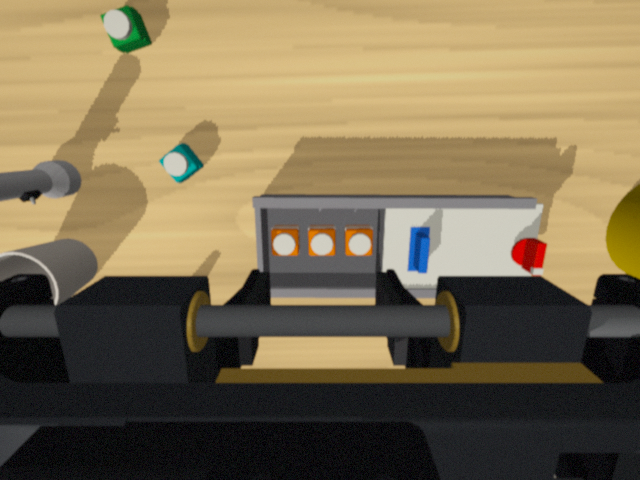

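View pics/s4.png

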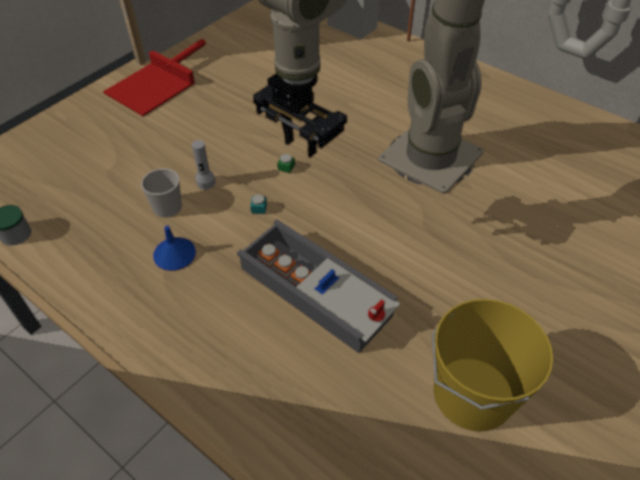

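All three tubs are upright side by side at (285,242), (322,242) and (359,242), and no other orange tub shows in any view. Closing the door.

Run:
```python
from h import *
R=down(90+YAW)
command_gripper(.75)
move_pose(cw(0,.132,.15),R); snap("side","d5")
print(move_l(cw(0,.132,.074),v=.1,f_stop=10))
command_gripper(0,25); print(get_obs()["opening"])
r=move_l(cw(0,-.040,.074),v=.1,f_stop=25); o=get_obs();print(r,wc(o["tcp_pos"]),o["wrist_force"].round(1))
r=move_l(cw(0,-.053,.074),v=.03,f_stop=14)
o=get_obs();print(r,wc(o["tcp_pos"]),o["opening"],o["wrist_force"].round(1))
command_gripper(.6); move_l(cw(0,-.045,.2),v=.2)
move_pose(cw(-.03,.05,.30),R); snap("wrist","w5"); print(get_obs()["clock"])
im=cv2.imread("pics/w5.png")
```

```text
False
0.1375322687776373
False [-0.00071579 -0.04109974] [-6.  -0.1  4.1]
True [-0.00077633 -0.04501486] 0.13764957365230915 [-1.8  1.9  6. ]
61.425
```

View pics/w5.png

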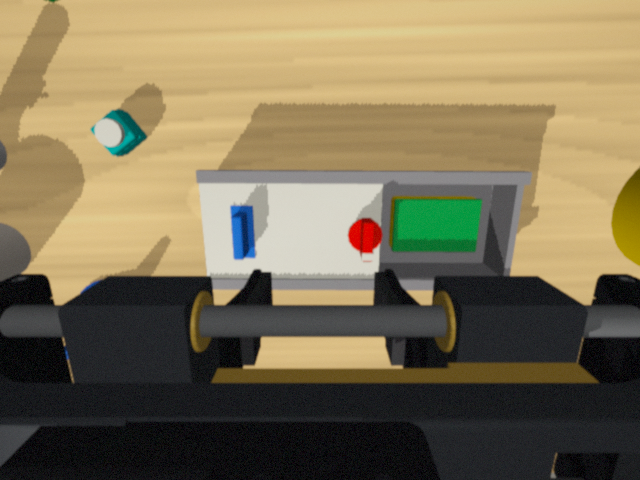

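View pics/d5.png

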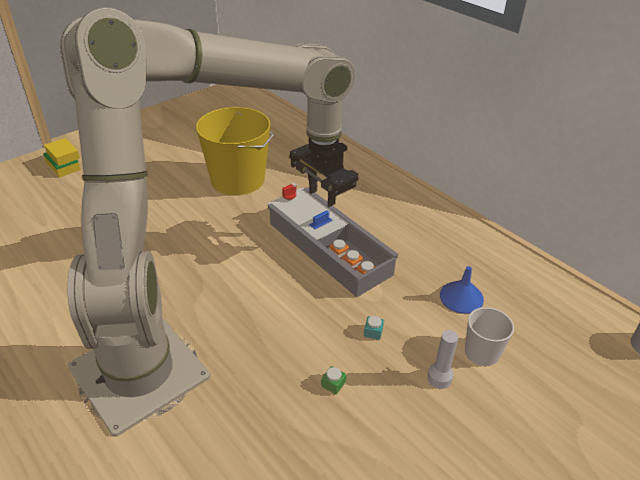

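Run:
```python
from h import *
for y in range(300,-200,-30):
    q=ik(cw(0,.098,.085),down(y)); print(y,None if q is None else np.round(q,0).tolist())
f=grab_frame("wrist"); cv2.imwrite("pics/w5c.png",cv2.resize(cv2.imread("pics/w5.png")[200:280,320:420],(800,600)[::1],interpolation=cv2.INTER_CUBIC))
print(proj(f,cw(0,.098,.111)),proj(f,cw(.022,.098,.111)),proj(f,cw(-.022,.098,.111)),proj(f,cw(0,.098,.083)))
```

```text
300 [-60.0, 48.0, 76.0, 99.0, -48.0, 73.0, -33.0]
270 [-60.0, 48.0, 76.0, 99.0, -49.0, 74.0, -62.0]
240 [-56.0, 39.0, 66.0, 99.0, -39.0, 68.0, -99.0]
210 [-56.0, 39.0, 66.0, 99.0, -39.0, 68.0, -129.0]
180 [36.0, 36.0, -60.0, 94.0, 33.0, 70.0, 149.0]
150 [-24.0, 23.0, 19.0, 97.0, -9.0, 61.0, 148.0]
120 [-47.0, 30.0, 50.0, 99.0, -25.0, 63.0, 131.0]
90 [-50.0, 32.0, 55.0, 99.0, -29.0, 64.0, 104.0]
60 [-53.0, 35.0, 59.0, 99.0, -32.0, 66.0, 76.0]
30 [-55.0, 38.0, 64.0, 99.0, -37.0, 67.0, 49.0]
0 [-58.0, 43.0, 70.0, 99.0, -43.0, 70.0, 24.0]
-30 [-59.0, 46.0, 74.0, 99.0, -46.0, 72.0, -4.0]
-60 [-60.0, 48.0, 76.0, 99.0, -48.0, 73.0, -33.0]
-90 [-60.0, 48.0, 76.0, 99.0, -49.0, 74.0, -62.0]
-120 [-56.0, 39.0, 66.0, 99.0, -39.0, 68.0, -99.0]
-150 [-56.0, 39.0, 66.0, 99.0, -39.0, 68.0, -129.0]
-180 [36.0, 36.0, -60.0, 94.0, 33.0, 70.0, 149.0]
[368.80450466 243.27523704] [368.10336895 262.84024471] [369.5285354 223.0713494] [365.64113275 236.26621425]
```

View pics/w5c.png

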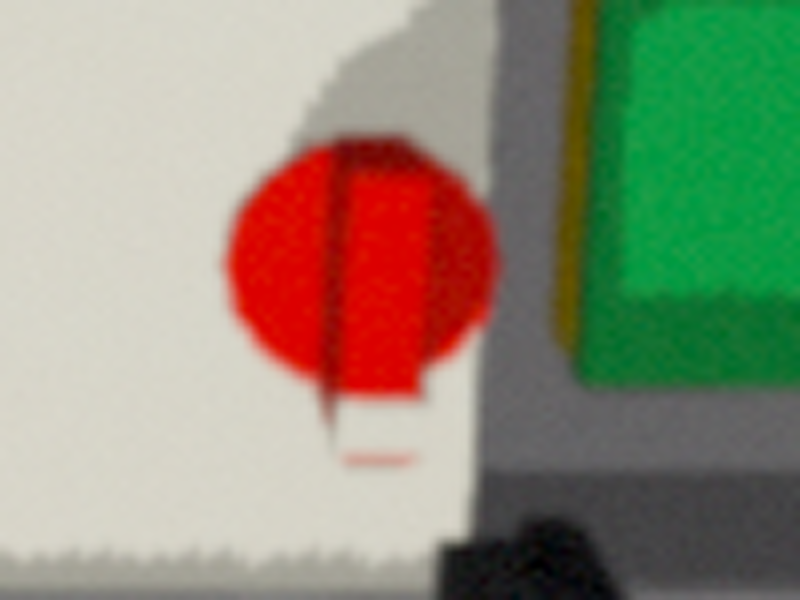

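Bar lies along caddy x (top line (368.7,222)–(367.2,257), prediction for turn=0 nearly identical), door edge flush. Now pressing the knob with shut fingers.

Run:
```python
from h import *
R=down(90+YAW)
command_gripper(0,30)
move_pose(cw(0,.098,.135),R)
c0=get_obs()["clock"]; move_l(cw(0,.098,.135),down(80+YAW)); print("10deg turn took",get_obs()["clock"]-c0, get_obs()["tcp_pos"]); move_l(cw(0,.098,.135),R)
r=move_l(cw(0,.098,.114),v=.04,f_stop=5); o=get_obs();print(r,o["tcp_pos"][2],o["wrist_force"].round(1))
r=move_l(cw(0,.098,.101),v=.015,f_stop=22); o=get_obs();print(r,o["tcp_pos"][2],o["wrist_force"].round(1),o["tcp_pos"][:2]-cw(0,.098))
hold(.3);o=get_obs();print(o["tcp_pos"][2],o["wrist_force"].round(1))
move_l(cw(0,.098,.15),v=.1); print(get_obs()["clock"])
```

```text
10deg turn took 0.32500000000000284 [0.60091262 0.04345232 0.13666326]
False 0.11398424621377569 [0.6 0.4 0.6]
True 0.10528134474961036 [-3.2  1.5 10.9] [ 5.32849578e-04 -2.33974659e-06]
0.10531345946306087 [-3.4 -0.3 10.4]
66.2
```

Stopped hard at z=0.1053 (bar top 111 → 105 mm), so it is fully in. Now I'll grip and turn clockwise.

Run:
```python
from h import *
Y0=90+YAW
command_gripper(.6)
move_l(cw(0,.098,.15),down(Y0))
print(move_l(cw(0,.098,.081),v=.08,f_stop=8))
command_gripper(0,30); o=get_obs(); print(o["opening"],o["wrist_force"].round(1))
for a in list(range(15,180,15))+[176,180,184]:
    try: move_l(cw(0,.098,.081),down(Y0-a))
    except Exception as e: print(a,e); break
    o=get_obs(); t=o["tool_rot"][:,1]; print(a,round(np.degrees(np.arctan2(t[1],t[0])),1),o["opening"].round(3),o["wrist_torque"][2].round(2),o["wrist_force"].round(1))
    if np.linalg.norm(o["wrist_force"])>35 or abs(o["wrist_torque"][2])>1.5: print("stop");break
print(get_obs()["clock"],get_obs()["joints"].round(0))
```

```text
False
0.13589934232029705 [ 0.4 -0.1 -1. ]Traceback (most recent call last):
  File "<stdin>", line 10, in <module>
AttributeError: 'float' object has no attribute 'round'
```

Run:
```python
from h import *
Y0=90+YAW
for a in list(range(30,180,15))+[176,180,184]:
    try: move_l(cw(0,.098,.081),down(Y0-a))
    except Exception as e: print(a,e); break
    o=get_obs(); t=o["tool_rot"][:,1]; print(a,round(np.degrees(np.arctan2(t[1],t[0])),1),round(float(o["opening"]),3),np.round(o["wrist_torque"],2)[2],np.round(o["wrist_force"],1))
    if np.linalg.norm(o["wrist_force"])>35 or abs(o["wrist_torque"][2])>1.5: print("stop");break
print(get_obs()["clock"],get_obs()["joints"].round(0))
```

```text
30 58.9 0.134 -0.05 [ 0.5  1.2 -0.7]
45 43.9 0.135 -0.06 [0.3 0.8 0.6]
60 29.0 0.132 -0.1 [1.  1.9 0.8]
75 14.0 0.135 -0.05 [2.  1.4 0.7]
90 -1.0 0.132 -0.02 [ 4.   3.  -1.2]
105 -16.1 0.136 -0.04 [ 4.9  2.8 -0.1]
120 -31.2 0.133 -0.01 [ 5.2  2.6 -1.4]
135 -46.2 0.139 -0.08 [ 5.1  1.7 -2.4]
150 -61.2 0.135 -0.03 [ 4.6  2.7 -1.7]
165 -76.2 0.134 -0.05 [ 4.9  1.5 -1.2]
176 -87.2 0.138 -0.07 [ 5.7  1.9 -2. ]
180 -91.2 0.133 -0.15 [ 5.5  2.  -1.3]
184 -95.1 0.132 0.54 [ 5.1  0.4 -1. ]
74.6333 [-60.  48.  76.  99. -49.  73. -67.]
```

The torque jumps to 0.54 N m at 184°, so the stop is reached. Release and check.

Run:
```python
from h import *
R=get_obs()["tool_rot"]
command_gripper(.6); p=get_obs()["tcp_pos"]; move_l([p[0],p[1],.2],v=.15)
move_pose(cw(-.03,.05,.30),down(90+YAW)); f=snap("wrist","w6"); snap("side","d6"); snap("scene","s6")
cv2.imwrite("pics/w6c.png",cv2.resize(cv2.imread("pics/w6.png")[160:290,180:430],(800,416),interpolation=cv2.INTER_CUBIC))
cv2.imwrite("pics/d6c.png",cv2.resize(cv2.imread("pics/d6.png")[180:300,260:410],(750,600),interpolation=cv2.INTER_CUBIC))
for z in(.111,.105): print(z,[proj(f,cw(x,.098,z)).round(1).tolist() for x in(-.022,.022)])
print(get_obs()["clock"])
```

```text
0.111 [[368.2, 222.4], [366.8, 262.1]]
0.105 [[367.5, 221.1], [366.1, 260.3]]
79.1167
```

View pics/w6c.png

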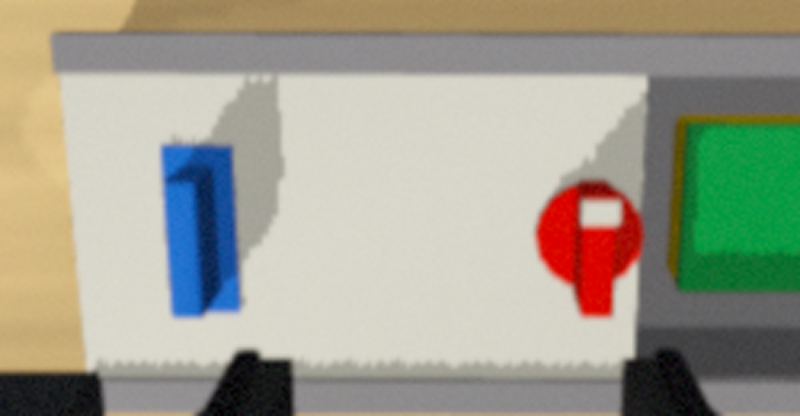

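View pics/d6c.png

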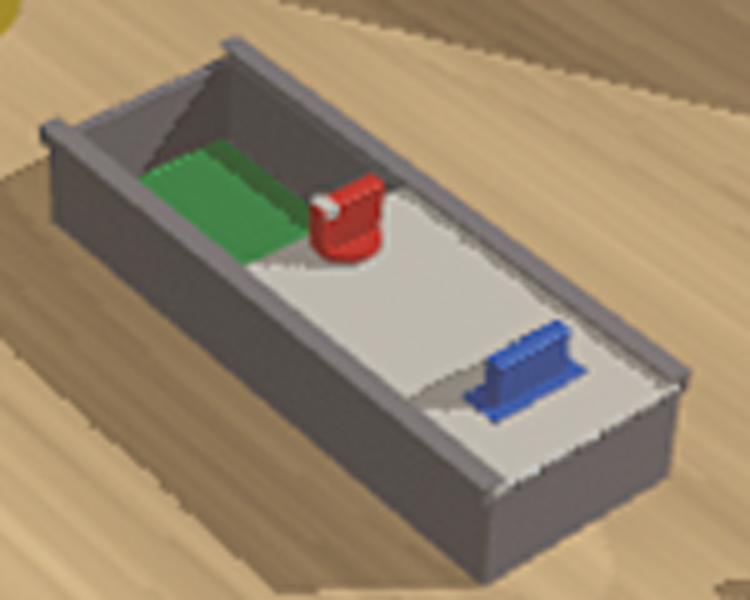

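View pics/s6.png

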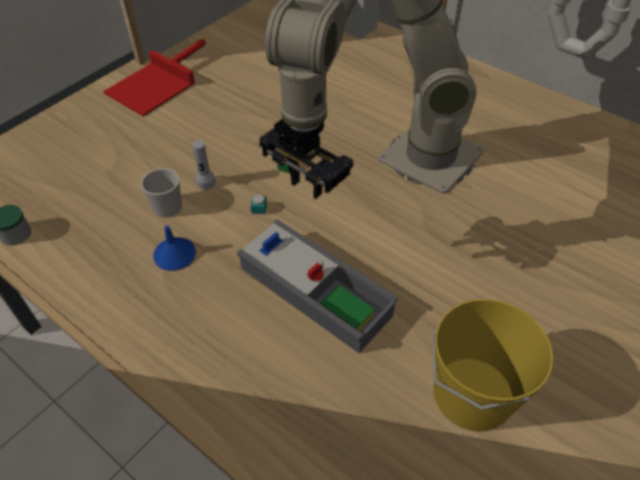

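The mark is now at the opposite end, in line with the caddy. I'll do a quick re-press to confirm the knob stayed in, then hand in.

Run:
```python
from h import *
R=down(90+YAW)
command_gripper(0,30)
move_pose(cw(0,.098,.135),R)
r=move_l(cw(0,.098,.102),v=.015,f_stop=15); o=get_obs();print(r,o["tcp_pos"][2],o["wrist_force"].round(1))
move_l(cw(0,.098,.25),v=.15); f=snap("wrist","w7")
cv2.imwrite("pics/w7c.png",cv2.resize(cv2.imread("pics/w7.png")[100:330,150:550],(800,460)))
hold(.5); close_job(); print(get_obs()["clock"])
```

```text
True 0.10539408218664435 [-2.3 -1.1  7.5]
the job is handed in; nothing more can be done
the job is handed in; nothing more can be done
```

View pics/w7c.png

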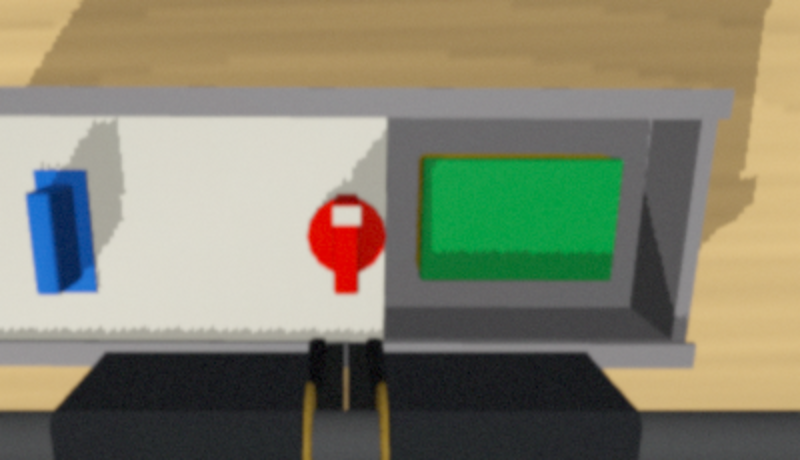

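The job is done and handed in at about 80 s of the 210 s. All three orange tubs are in the compartment, the door is shut and the child lock is done up. The green and turquoise look-alikes were left alone.

- **Tubs:** I set them side by side, upright on the compartment floor. I last saw them just before the door closed over them.
- **Door:** it shut against its stop, with the fin at caddy y = -45.0 mm, which is the shut position.
- **Lock:** I pressed the knob in until it stopped hard at z = 105.3 mm. I then turned it clockwise about 184°, where the torque jumped to 0.54 N m at the stop.
- **Last checks:** a second press met the knob at 105.4 mm, so it stayed in. The white mark is at the opposite end of the bar. In the last scene picture the bucket, pot, torch and funnel stand where they began.

No check failed. The scene and side cameras disagreed by about 8 mm in y, so I took the positions I worked from out of the wrist camera instead.

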